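Load a ceramic-foam sample into the air-flow gauge and turn the air back on

ROBOT

A 6-joint arm with a two-finger parallel gripper is mounted at the origin on the work surface. World frame = base frame: x ahead of the robot, y to its left, z up, the work surface at z = 0. Lengths are in m, angles in rad, forces in N, time in s.
With the tool pointing down it reaches from about 0.35 to 0.775 m from the base axis. Payload 7.3 kg.
Tool frame: the origin (TCP) lies at the centre of the arm's flange, where the gripper is bolted on; the fingertips stand 178 mm ahead of it and the grasp point (between the pads) lies 159 mm ahead of it (tip_extent is the distance from the TCP to the fingertips, in m); z points along the fingers, y is the line along which they close (so a half turn about z gives the same grasp; the last joint's range is limited). The gripper opens to 92 mm and grips with 3 to 60 N. Pads are 19 mm wide; open, the fingers measure 130 mm over their backs; the gripper's body (75 mm by 190 mm) begins 47 mm behind the grasp point.
Start: joints at [1.105, 0.342, 1.524, -0, 1.275, -0.146], TCP at [0.165, 0.498, 0.405] pointing down, gripper open.
Joint ranges: [-2.53, 2.53], [-0.77, 2.02], [0.04, 2.7], [-1, 4.14], [0.28, 2.66], [-3.11, 3.11]. Speed limits (rad/s): [2.57, 2.57, 3.14, 3.14, 3.14, 3.14].

INTERFACE

Orientations are given as [roll, pitch, yaw] about the fixed x, y, z axes, in that order (R = Rz(yaw) Ry(pitch) Rx(roll)).
In Python, from cell import * gives the robot as it stands.
- The arm moves only by the tool arm_command, never from a script. Its arguments are lists of equal length, an entry for each row: "xyz": the shift along the world's x, y, z in mm, a list of three; "spin": the turn about the world's z in degrees. In form: {"xyz": [[tx, ty, tz], ...], "spin": [spin, ...]}. A call has 1 to 20 rows; each row shifts and turns the commanded pose from where the row before left it; what a row does not reach is not made up. A row lasts 1/10 s, in which the tool goes at most 50 mm and 8.59 degrees, less where a joint would pass 70% of its speed; a pose out of reach is approached as far as the arm can. A call with a gripper value outside its range is refused whole. "jaw" is the opening, from -1 (shut) to 1 (fully open), set as the call begins (left out, the last holds). The fingers move at their own pace and stop on an object; "squeeze" is the grip in N (left out, the last holds). Time passes only in rows, so rows that do not move let the fingers close. It gives the time, the measured TCP pose, the force, the opening and the grip force at its end, in the units of the state.
- observe(): the state, without advancing time (a new reading comes with each control period).
- read_camera(name): name is "scene" or "top" or "wrist"; returns a dict with "img" (384x512x3 uint8, red, green, blue), "depth" (384x512 float32, m along the optical axis (not along the pixel's ray), 0 where there is no reading), "fx", "fy", "cx", "cy" (pixels), "world_from_camera" (4x4, takes a point from camera to world coordinates). Camera axes: x right, y up, looking along -z (the intrinsics and any distortion apply to the point x, -y, -z); pixel columns grow to the right and rows downward; lengths in m; the calibration is good to about 2 mm. A picture is of the moment at which its call begins.
- hand_in(): hands the job in; it is judged then, once.
The state is a dict: "time": time; "qpos": joint angles; "qvel": joint speeds; "joint_efforts": joint torques, N m; "tool_pos": TCP position; "tool_rot": TCP orientation; "contact_force": force on the tool from outside, world axes, zero at the start; "torque": the same for the moment, N m; "opening": finger opening in m; "grip_force": force on a finger pad.
Only numpy, scipy, OpenCV 4.12 (cv2) and the standard library are available. Lean on these libraries where they do the work, as an engineer would, in place of code of your own. Each camera call takes 0.05 s, during which the arm holds its last target. There are 200 camera calls.

TASK

Load the foam tile for its air-flow test: first shut the air cock by swinging its lever crosswise to the pipe as far as it goes, then push the tile across the bed until it is fully home against the back beam between the two jaws. Slide the moving jaw shut so that the tile is held against the fixed jaw, with the jaw's sprung pad pressed about halfway in and never bottomed out, and finally open the cock again by swinging the lever in line with the pipe up to its stop. Leave the spare foam stack and the potted plant where they are, and take the robot's hand away.

Things in the scene. Friction and masses are not known exactly. Their poses are not given: they have to be found in the camera images.
- gauge: Bench gauge fixed to the table; place and yaw vary. Origin at table level. x points across the bed to the back beam (roughly away from the robot), y along the beam from moving to fixed jaw, z up. White bed: x -110 to 70, y -190 to 130 mm, top 12 mm above the table, open to the robot's side. Steel back beam along y: front face at x = 40 mm, top 42 mm above the table. Jaws span x -20 to 40 mm.
- jaw (a joint): Slide of the moving jaw along the gauge's y, m. 0 = fully open, grows towards the fixed jaw, 0.16 at the end. The face of the unpressed pad is at gauge y = -0.085 + value. The jaw stays where it is left (sliding friction about 6 N).
- thumb (a point): Middle of the back (-y) face of the moving jaw's upright dark thumb plate, made to be pushed along +y: 44 mm wide (x), 12 mm thick, from the bed to 73 mm above the table. This point is at gauge x = 10 mm, 55 mm above the table, 56 mm behind (-y) the face of the unpressed pad. Axes as the gauge's.
- pad (a joint): How far the black sprung pad on the front of the moving jaw is pressed into it, m: 0 = free, 0.014 = bottomed out. Spring about 0.3 N per mm. Pad face 56 wide by 27 mm high.
- pad_face (a point): Middle of the pad's face, at gauge x = 10 mm, 27 mm above the table; axes as the gauge's. Behind it the moving jaw's block is 42 mm high; its display, over the beam (gauge x 40 to 66 mm), is 64 mm high.
- anvil_face (a point): Point on the fixed jaw's face, at gauge x = 15, y = 90 mm, 27 mm above the table; axes as the gauge's. The fixed jaw is a steel block from gauge y = 90 to 120 mm, its top 46 mm above the table.
- tile: Loose tile of grey ceramic foam, 50 x 50 mm and 30 mm high, about 90 g, lying flat on the bed on the robot's side of the jaws, slightly askew. Origin at the centre of its underside, z up. Fully home and held, its centre is at gauge x = 15, y = 65 mm.
- cock: Air cock: brass ball valve in a steel pipe (24 mm across, axis 45 mm above the table) on a white foot plate 90 x 200 mm fixed to the table; place and yaw vary. Origin at table level under the valve's upright stem. The pipe runs along its y axis, 110 mm to each side. Away from the stem (over 30 mm) no fixed part is higher than 68 mm above the table.
- lever (a joint): Turn of the lever about the upright stem, rad. 0 = shut, at its stop: crosswise to the pipe, pointing to the cock's -x (robot side). Grows anticlockwise seen from above to 1.571 = open, at the other stop: in line with the pipe, pointing to the cock's -y. Starts open or up to 0.37 rad short of it. Stays where it is left; turning takes about 0.22 N m (2.5 N at the grip point).
- grip (a point): Point in the middle of the lever's black sleeve, 90 mm from the stem axis, 87 mm above the table. The sleeve is 20 mm wide and 14 mm high and spans 45 to 125 mm from the stem axis. The point's -x axis points outward along the lever.
- stack: Bystander: loose stack of four spare foam tiles, 60 x 60 mm, 88 mm high. Origin at the centre of its underside.
- plant: Bystander: small succulent in a white pot, 76 mm across, about 85 mm high. Origin at the centre of its underside. A white bench scale, 190 x 220 mm and 66 mm high, is fixed to the table between plant and stack (x from 760 mm on, y within 110 mm).
There are look-alikes about, which are no part of the job. What is shaped like the tile but red or turquoise is not meant.

How it is judged:
By the outcome, as a careful person would: the job done as asked, in the order asked, and still so for the second after the job is handed in, with the robot touching nothing.
It also fails if it takes over 72 s, if anything falls off the work surface, if the arm or the gripper's body presses on something with over 40 N, if the wrist force passes 120 N, or if a joint passes its speed limit or range.

## Working session

There is one attempt and no reset: what is moved stays moved. The work goes in short steps, Python scripts to look and compute and a tool call to move; the robot and the scene stay as the last step left them, time stands still between calls to the robot, and variables do not carry over. Pictures are saved under pics/ and viewed, at most 10 in all, crops included, and the job is handed in when it is done.

Besides the shell and the picture viewer there is one more tool, called after "Request:" by a JSON object that holds its "api" and its "payload", one argument or row to a line. arm_command: Moves the arm, as the interface text tells. Its arguments: {"type":"object","properties":{"xyz":{"type":"array","items":{"type":"array","items":{"type":"number"}}},"spin":{"type":"array","items":{"type":"number"}},"jaw":{"type":"number"},"squeeze":{"type":"number"}},"required":["xyz","spin"]}

```bash
mkdir -p pics; cat > h.py <<'E'
from cell import *
import numpy as np, cv2, pickle
def snap(name,fn):
    c=read_camera(name); pickle.dump(c,open(f'pics/{fn}.pkl','wb'))
    cv2.imwrite(f'pics/{fn}.png',cv2.resize(c['img'][:,:,::-1],(800,600),interpolation=cv2.INTER_CUBIC)); return c
def cloud(c):
    d=c['depth'];v,u=np.mgrid[:d.shape[0],:d.shape[1]]
    p=np.stack([(u-c['cx'])/c['fx']*d,-(v-c['cy'])/c['fy']*d,-d],-1)
    T=np.array(c['world_from_camera']);return p@T[:3,:3].T+T[:3,3]
E
python3 - <<'E'
from h import *
for n in('top','scene'):
    c=snap(n,n+'0');print(n,{k:v for k,v in c.items() if k not in('img','depth')})
s=observe();print(s['time'],s['tool_pos'],s['tool_rot'],s['contact_force'],s['opening'])
E
```

```text
top {'fx': 483.2838283784312, 'fy': 483.2838283784312, 'cx': 251.49883228856444, 'cy': 188.226049277954, 'world_from_camera': array([[ 0.02493333,  0.987722  , -0.15421929,  0.33353224],
       [-0.99960449,  0.0226255 , -0.01670195, -0.00464607],
       [-0.01300759,  0.15457473,  0.98789547,  1.33883191],
       [ 0.        ,  0.        ,  0.        ,  1.        ]])}
scene {'fx': 379.19276984287336, 'fy': 379.19276984287336, 'cx': 253.74505318532647, 'cy': 187.86148990196412, 'world_from_camera': array([[ 0.73472185, -0.57871406,  0.35394046,  0.86844369],
       [ 0.67825839,  0.61728753, -0.39864978, -0.36978243],
       [ 0.0122212 ,  0.53295979,  0.8460523 ,  0.86949383],
       [ 0.        ,  0.        ,  0.        ,  1.        ]])}
0.1 [0.16496448 0.49828177 0.40411706] [-3.14022306e+00 -2.02467799e-04  2.82182030e+00] [-0.71704831 -0.1810847   0.66302649] 0.0912009159714282
```

View pics/top0.png

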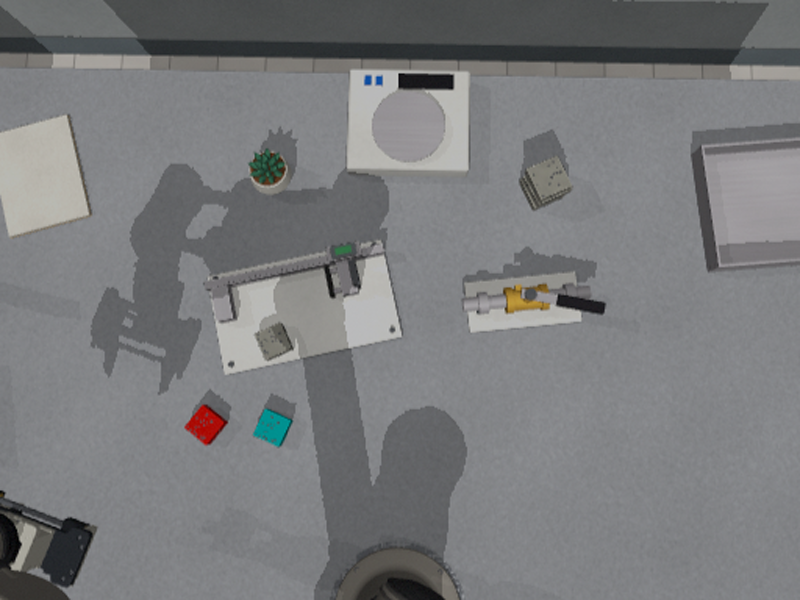

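View pics/scene0.png

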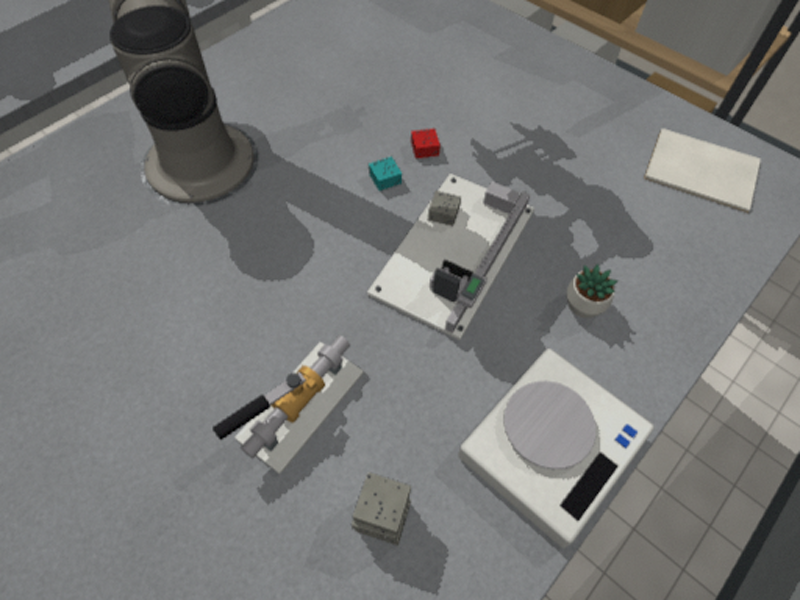

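```bash
python3 - <<'E'
from h import *
c=pickle.load(open('pics/top0.pkl','rb'));im=c['img'][:,:,::-1]
a=cv2.resize(im[148:244,125:265],None,fx=5.6,fy=5.6,interpolation=cv2.INTER_CUBIC)
b=cv2.resize(im[160:220,290:395],None,fx=5.6,fy=5.6,interpolation=cv2.INTER_CUBIC)
cv2.imwrite('pics/cropA.png',a);cv2.imwrite('pics/cropB.png',b);print(a.shape,b.shape)
P=cloud(c)
def rect(m,n):
    p=P[m][:,:2].astype(np.float32)*1000;r=cv2.minAreaRect(p);print(n,len(p),np.round(r[0],1),np.round(r[1],1),round(r[2],2),np.round(np.median(P[m][:,2])*1000,1))
    return r
z=P[:,:,2]*1000
def box(r0,r1,c0,c1):
    m=np.zeros(z.shape,bool);m[r0:r1,c0:c1]=True;return m
G=box(148,244,125,265)
rect(G&(z>7)&(z<90),'gauge all')
rect(box(200,235,160,192)&(z>30)&(z<55),'tile')
rect(box(190,208,136,152)&(z>35)&(z<60),'anvil')
rect(box(160,220,350,395)&(z>75)&(z<105),'lever')
rect(box(160,220,285,395)&(z>3)&(z<30),'foot')
rect(box(95,140,325,370)&(z>70)&(z<110),'stack')
rect(box(90,125,150,190)&(z>30)&(z<120),'plant')
t=P[145:230:1,290:395];
E
```

```text
(538, 784, 3) (336, 588, 3)
gauge all 7109 [521.4 185.5] [256.  378.3] 1.43 13.0
tile 358 [450.2 224.3] [51.4 50.6] 25.73 41.5
anvil 185 [504.7 313.2] [43.  31.3] 13.37 44.4
lever 287 [ 520.9 -286.6] [95.4 20.5] 80.41 92.9
foot 1920 [ 544.7 -228.5] [166.9 307.1] 1.27 8.4
stack 542 [ 737.7 -243.9] [62.1 61.3] 25.06 87.9
plant 595 [750.  242.6] [70.9 71.2] 79.83 64.2
```

View pics/cropA.png

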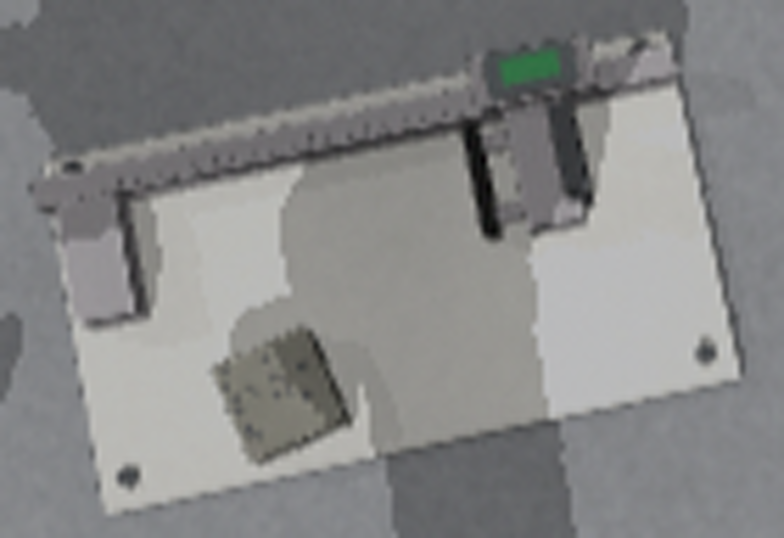

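View pics/cropB.png

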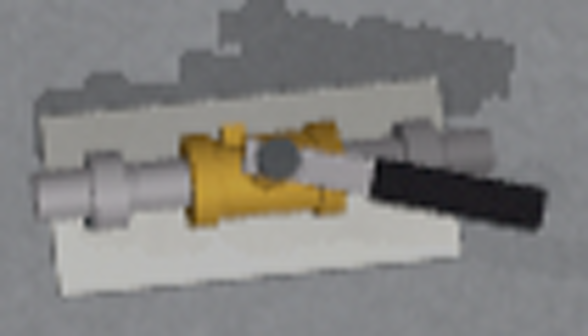

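The crops show the bed's near corners at (108,515) and (740,380), the moving jaw with its pad at x≈480 (crop A), the tile centred at (283,397). In crop B the foot corners are (65,296), (460,252), (438,78), (40,115), the stem (280,158) and the sleeve from (372,178) to (545,208).

```bash
cat >> h.py <<'E'
def ray(c,u,v,z):
    T=np.array(c['world_from_camera']);d=T[:3,:3]@np.array([(u-c['cx'])/c['fx'],-(v-c['cy'])/c['fy'],-1])
    o=T[:3,3];return (o+d*(z-o[2])/d[2])*1000
def fit(g,w):
    g=np.array(g,float);w=np.array(w,float);gc=g-g.mean(0);wc=w-w.mean(0)
    th=np.arctan2((gc[:,0]*wc[:,1]-gc[:,1]*wc[:,0]).sum(),(gc*wc).sum());R=np.array([[np.cos(th),-np.sin(th)],[np.sin(th),np.cos(th)]])
    t=w.mean(0)-R@g.mean(0);return th,t,np.round(g@R.T+t-w,1)
E
python3 - <<'E'
from h import *
c=pickle.load(open('pics/top0.pkl','rb'));P=cloud(c);z=P[:,:,2]*1000
A=lambda x,y,h:ray(c,(x+.5)/5.6-.5+125,(y+.5)/5.6-.5+148,h)[:2]
B=lambda x,y,h:ray(c,(x+.5)/5.6-.5+290,(y+.5)/5.6-.5+160,h)[:2]
th,t,r=fit([(-110,130),(-110,-190),(70,-190)],[A(108,515,.012),A(740,380,.012),A(672,33,.012)]);print('gauge',np.degrees(th),t,r.tolist())
R=np.array([[np.cos(th),-np.sin(th)],[np.sin(th),np.cos(th)]]);g=lambda w:np.round((np.array(w)-t)@R,1)
# checks with heights
q=(P[148:244,125:265].reshape(-1,3)*1000);zz=q[:,2];G=(q[:,:2]-t)@R
for n,lo,hi,x0,x1,y0,y1 in(('beam',36,50,20,80,-60+20,85),('anvil',38,56,-40,36,80,130),('jawblk',36,52,-30,35,-160,-20),('thumb',66,80,-40,35,-190,-60),('disp',58,72,30,80,-160,0),('tile',34,50,-110,-25,0,90)):
    m=(zz>lo)&(zz<hi)&(G[:,0]>x0)&(G[:,0]<x1)&(G[:,1]>y0)&(G[:,1]<y1)
    if m.sum()>3:print(n,m.sum(),np.round(np.percentile(G[m],[3,50,97],axis=0),0).tolist(),np.median(zz[m]))
print('anvil rect',g([504.7,313.2]),'tile',g([450.2,224.3]))
print('tile corners',[A(x,y,.042).round(1) for x,y in((212,370),(302,326),(352,420),(260,465))])
print('pad top',[g(A(x,y,.042)) for x,y in((490,238),(468,125))])
print('foot',[B(x,y,.008).round(1) for x,y in((65,296),(460,252),(438,78),(40,115))])
foot=[B(x,y,.008) for x,y in((65,296),(460,252),(438,78),(40,115))]
th2,t2,r=fit([(-45,100),(-45,-100),(45,-100),(45,100)],foot);print('cock',np.degrees(th2),t2,r.tolist())
print('stem',B(280,158,.1),B(280,158,.095))
s,e=B(373,178,.094),B(545,210,.094);print('sleeve',s,e,np.degrees(np.arctan2(*(e-s)[::-1])),np.linalg.norm(e-s))
q=(P[160:220,290:395].reshape(-1,3)*1000);m=(q[:,2]>98);print(m.sum(),q[m].mean(0) if m.any() else q[:,2].max())
E
```

```text
gauge 13.198248653609065 [528.21769823 209.34652723] [[-0.1, 1.6], [-0.6, -2.2], [0.7, 0.7]]
beam 257 [[40.0, -36.0], [48.0, 22.0], [55.0, 81.0]] 41.280852054014886
anvil 239 [[-19.0, 91.0], [7.0, 105.0], [34.0, 121.0]] 44.856773515488115
jawblk 221 [[-18.0, -128.0], [6.0, -109.0], [33.0, -80.0]] 41.114913034447255
thumb 74 [[-9.0, -135.0], [10.0, -129.0], [31.0, -124.0]] 72.19376412678147
disp 128 [[44.0, -139.0], [54.0, -119.0], [64.0, -98.0]] 63.27069470927382
tile 348 [[-97.0, 8.0], [-74.0, 32.0], [-49.0, 56.0]] 41.602248577016
anvil rect [  0.8 106.5] tile [-72.5  32.4]
tile corners [array([461., 256.]), array([483.3, 213.5]), array([438.5, 187.3]), array([415.8, 230.5])]
pad top [array([-19.3, -82.9]), array([ 37.8, -83.1])]
foot [array([ 476.7, -121.1]), array([ 503.1, -315.5]), array([ 590.3, -305.8]), array([ 567.1, -107.8])]
cock 7.237493940514068 [ 534.30270805 -212.54673039] [[0.3, 2.1], [-0.9, -1.9], [1.3, -0.3], [-0.7, 0.1]]
stem [ 533.25483043 -211.69244374] [ 534.0609228  -212.52809536]
sleeve [ 525.81387022 -255.68806748] [ 512.66405899 -334.88210114] -99.42768921246791 80.27834392762563
57 [ 441.95570477 -139.80837636  643.04064895]
```

Request:
{"api": "arm_command", "payload": {
  "xyz": [
    [28, -40, 0],
    [28, -40, 0],
    [28, -40, 0],
    [28, -40, 0],
    [28, -40, 0],
    [29, -40, 0],
    [29, -40, 0],
    [29, -40, 0],
    [29, -39, 0],
    [29, -39, 0],
    [7, -40, 0],
    [7, -40, 0],
    [7, -40, 0],
    [7, -40, 0],
    [7, -40, 0],
    [7, -40, 0],
    [7, -40, 0],
    [7, -40, 0],
    [7, -41, 0],
    [6, -41, 0]
  ],
  "spin": [-4.1, -4.1, -4.1, -4.1, -4.1, -4.1, -4.1, -4.1, -4.1, -4.1, -4.1, -4.1, -4.1, -4.1, -4.1, -4.1, -4, -4, -4, -4],
  "jaw": 0.1,
  "squeeze": 15
}}

```text
time: 2.1
tool_pos: [0.5191, -0.3033, 0.4043]
tool_rot: [-3.141, -0.0, 1.395]
contact_force: [0.5, 0.3, -0.1]
opening: 0.0502
grip_force: 0.0
```

```bash
python3 - <<'E'
from h import *
snap('wrist','w1');s=observe();print(s['time'],s['tool_pos'],np.degrees(s['tool_rot']),s['opening'],s['contact_force'])
E
```

```text
2.15 [ 0.51902105 -0.30882219  0.40365535] [179.96317205   0.19146851  79.49778895] 0.05013498243061123 [-2.04756025 -3.76634048 -0.8965934 ]
```

View pics/w1.png

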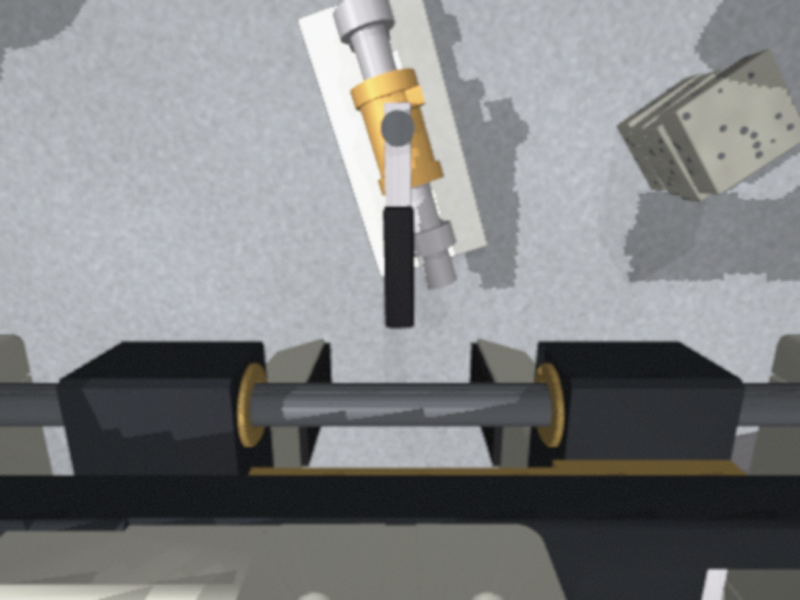

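The lever lies centred between the fingers (sleeve x≈398, fingertips at 330 and 470) and parallel to them. Lowering and gripping.

Request:
{"api": "arm_command", "payload": {
  "xyz": [
    [0, 0, -25],
    [0, 0, -25],
    [0, 0, -25],
    [0, 0, -25],
    [0, 0, -26],
    [0, 0, -26],
    [0, 0, 0],
    [0, 0, 0]
  ],
  "spin": [0, 0, 0, 0, 0, 0, 0, 0]
}}

```text
time: 2.95
tool_pos: [0.5191, -0.3015, 0.2528]
tool_rot: [-3.141, -0.0, 1.398]
contact_force: [0.7, -1.0, -0.4]
opening: 0.0506
grip_force: 0.0
```

Request:
{"api": "arm_command", "payload": {
  "xyz": [
    [0, 0, 0],
    [0, 0, 0],
    [0, 0, 0],
    [0, 0, 0]
  ],
  "spin": [0, 0, 0, 0],
  "jaw": -0.9,
  "squeeze": 15
}}

```text
time: 3.35
tool_pos: [0.5191, -0.3017, 0.2535]
tool_rot: [3.14, 0.001, 1.398]
contact_force: [0.0, -0.4, 0.4]
opening: 0.0231
grip_force: 0.0
```

```bash
python3 - <<'E'
import numpy as np
from h import *
s=observe();print(s['time'],s['tool_pos'],np.degrees(s['tool_rot'][2]),s['opening'],s['contact_force'])
c=np.array([534,-212.5]);a0=260.1;p=lambda a:c+90*np.array([np.cos(np.radians(a)),np.sin(np.radians(a))])
A=np.linspace(a0,187.2-2,16);Q=np.array([p(a) for a in A]);print(np.round(np.diff(Q,axis=0),1).tolist(),np.diff(A)[0])
A=np.linspace(187.2,277.2+2,19);Q=np.array([p(a) for a in A]);print(np.round(np.diff(Q,axis=0),1).tolist(),np.diff(A)[0])
E
```

```text
3.35 [ 0.51909979 -0.30166846  0.2534633 ] 80.07965036834041 0.023123233830787793 [ 0.01475    -0.36275027  0.36505805]
[[-7.7, 1.7], [-7.5, 2.3], [-7.3, 3.0], [-7.0, 3.6], [-6.6, 4.2], [-6.2, 4.8], [-5.8, 5.3], [-5.3, 5.8], [-4.8, 6.2], [-4.2, 6.6], [-3.6, 6.9], [-3.0, 7.2], [-2.4, 7.5], [-1.7, 7.6], [-1.1, 7.8]] -4.993333333333339
[[1.4, -7.9], [2.1, -7.8], [2.7, -7.5], [3.4, -7.3], [4.0, -6.9], [4.6, -6.5], [5.2, -6.1], [5.7, -5.6], [6.2, -5.1], [6.6, -4.5], [7.0, -3.9], [7.3, -3.3], [7.6, -2.6], [7.8, -1.9], [7.9, -1.2], [8.0, -0.5], [8.0, 0.2], [8.0, 0.9]] 5.111111111111114
```

Request:
{"api": "arm_command", "payload": {
  "xyz": [
    [0, 0, 0],
    [0, 0, 0],
    [-7.7, 1.7, 0],
    [-7.5, 2.3, 0],
    [-7.3, 3, 0],
    [-7, 3.6, 0],
    [-6.6, 4.2, 0],
    [-6.2, 4.8, 0],
    [-5.8, 5.3, 0],
    [-5.3, 5.8, 0],
    [-4.8, 6.2, 0],
    [-4.2, 6.6, 0],
    [-3.6, 6.9, 0],
    [-3, 7.2, 0],
    [-2.4, 7.5, 0],
    [0, 0, 0],
    [0, 0, 0]
  ],
  "spin": [0, 0, -5, -5, -5, -5, -5, -5, -5, -5, -5, -5, -5, -5, -5, 0, 0]
}}

```text
time: 5.05
tool_pos: [0.4457, -0.2361, 0.2531]
tool_rot: [-3.139, 0.005, 0.264]
contact_force: [-13.8, -0.2, 12.2]
opening: 0.0199
grip_force: 15.0
```

Request:
{"api": "arm_command", "payload": {
  "xyz": [
    [-0.8, 4, 0],
    [-0.8, 4, 0],
    [-0.5, 3, 0],
    [0, 0, 0]
  ],
  "spin": [-2.5, -2.5, -2, 0]
}}

```text
time: 5.45
tool_pos: [0.4435, -0.2252, 0.2531]
tool_rot: [-3.14, 0.006, 0.141]
contact_force: [-13.4, -0.5, 12.4]
opening: 0.0201
grip_force: 15.0
```

Request:
{"api": "arm_command", "payload": {
  "xyz": [
    [0, 2, 0],
    [0, 2, 0],
    [0, 2, 0],
    [0, 0, 0],
    [0, 0, 0]
  ],
  "spin": [-1, -1, 0, 0, 0]
}}

```text
time: 5.95
tool_pos: [0.4432, -0.2209, 0.253]
tool_rot: [3.14, 0.007, 0.107]
contact_force: [-17.9, -11.8, 11.4]
opening: 0.0198
grip_force: 14.9
```

Request:
{"api": "arm_command", "payload": {
  "xyz": [
    [0, -1, 0],
    [0, 0, 0],
    [0, 0, 0],
    [0, 0, 0],
    [0, 0, 10],
    [0, 0, 20],
    [0, 0, 30],
    [0, 0, 20],
    [0, 0, 0]
  ],
  "spin": [0, 0, 0, 0, 0, 0, 0, 0, 0],
  "jaw": 0.1
}}

```text
time: 6.85
tool_pos: [0.4462, -0.2207, 0.3361]
tool_rot: [3.137, -0.005, 0.106]
contact_force: [-0.2, -0.2, 0.4]
opening: 0.0507
grip_force: 0.0
```

```bash
python3 - <<'E'
from h import *
c=snap('wrist','w2');t=snap('top','t2');s=observe();print(s['time'],s['tool_pos'],np.degrees(s['tool_rot']),s['contact_force'])
a=cv2.resize(c['img'][:,:,::-1],(500,375));b=cv2.resize(t['img'][150:230,280:380,::-1],(469,375),interpolation=cv2.INTER_CUBIC)[:, :300]
b=cv2.resize(t['img'][155:225,285:361,::-1],(300,276),interpolation=cv2.INTER_CUBIC);b=np.vstack([b,np.zeros((99,300,3),np.uint8)])
cv2.imwrite('pics/s2.png',np.hstack([a,b]))
E
```

```text
6.95 [ 0.44548211 -0.22031188  0.33312564] [ 1.79960604e+02 -4.21555054e-02  6.09192851e+00] [-0.55327524 -0.01097007  0.00201163]
```

View pics/s2.png

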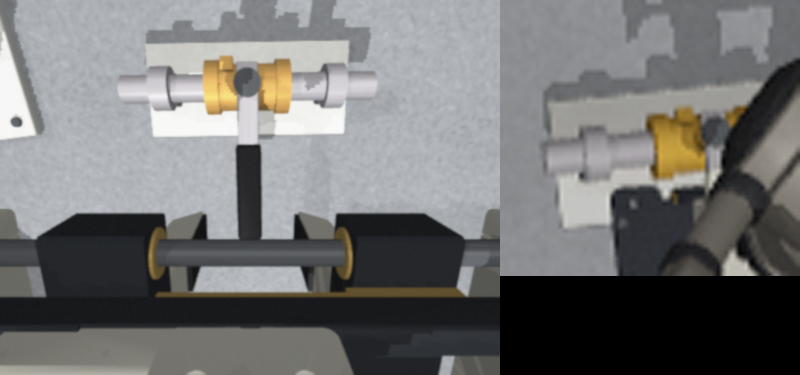

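The lever now stands crosswise to the pipe (sleeve x≈248, pipe horizontal at y≈86). On to the tile.

Request:
{"api": "arm_command", "payload": {
  "xyz": [
    [0, 20, 0],
    [0, 37, 0],
    [0, 37, 0],
    [0, 38, 0],
    [1, 38, 0],
    [1, 38, 0],
    [1, 38, 0],
    [1, 38, 0],
    [1, 38, 0],
    [0, 37, 0],
    [0, 35, 0],
    [0, 30, 0],
    [0, 20, 0],
    [0, 0, 0],
    [0, 0, 0]
  ],
  "spin": [1.6, 1.6, 1.6, 1.6, 1.6, 1.6, 1.6, 1.6, 1.6, 1.6, 1.6, 1.6, 1.4, 0, 0],
  "jaw": 1
}}

```text
time: 8.45
tool_pos: [0.4502, 0.2234, 0.3317]
tool_rot: [3.142, 0.002, 0.466]
contact_force: [0.1, -0.0, -0.4]
opening: 0.0916
grip_force: 0.0
```

```bash
python3 - <<'E'
from h import *
c=snap('wrist','w3');s=observe();print(s['time'],s['tool_pos'],np.degrees(s['tool_rot']),s['opening'])
P=cloud(c)*1000;z=P[:,:,2]
x,y=P[:,:,0],P[:,:,1]
m=(z>36)&(z<48)&(np.hypot(x-450,y-223)<50)
p=P[m][:,:2].astype(np.float32);print(len(p),np.median(P[m][:,2]),cv2.minAreaRect(p),p.mean(0))
E
```

```text
8.5 [0.45031089 0.22292812 0.33194992] [1.79992989e+02 1.12525610e-01 2.66554036e+01] 0.09149377491935289
2791 41.722311924191565 ((451.087158203125, 226.6712646484375), (50.47635269165039, 49.596927642822266), 25.604631423950195) [451.70715 227.3123 ]
```

View pics/w3.png

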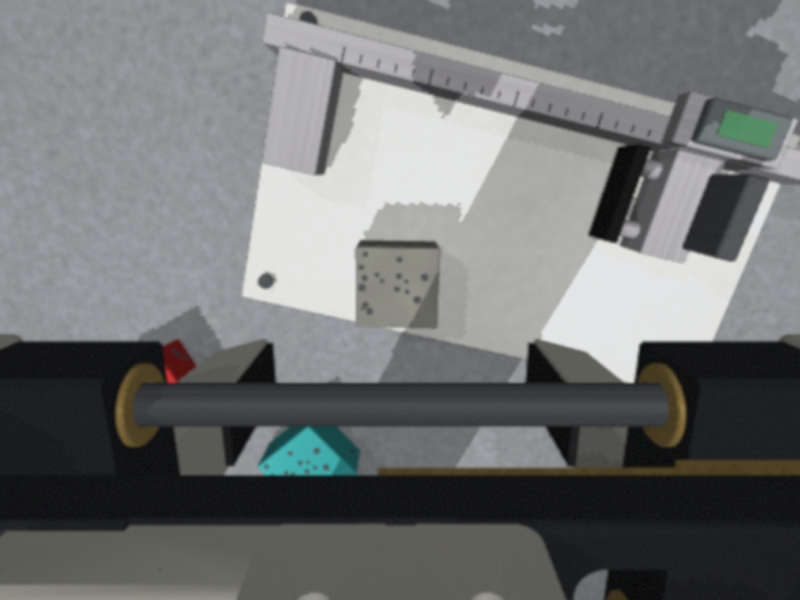

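The tile (398,285) is centred between the fingers and square to them; the jaws and beam are visible, the turquoise tile is well clear. Refining the gauge from this closer view.

```bash
python3 - <<'E'
from h import *
c=pickle.load(open('pics/w3.pkl','rb'));P=cloud(c)*1000
th=np.radians(13.2);R=np.array([[np.cos(th),-np.sin(th)],[np.sin(th),np.cos(th)]]);t=np.array([528.2,209.3])
q=P.reshape(-1,3);G=(q[:,:2]-t)@R;z=q[:,2]
m=(z>38)&(z<46)&(G[:,0]>30)&(G[:,0]<75)&(G[:,1]>-50)&(G[:,1]<80)
b=G[m];e=[]
for y in range(-45,75,10):
    k=b[(b[:,1]>=y)&(b[:,1]<y+10)]
    if len(k)>5:e.append((y+5,np.percentile(k[:,0],2)))
e=np.array(e);pf=np.polyfit(e[:,1]*0+e[:,0],e[:,1],1);print('front edge x at y=0',pf[1],'slope deg',np.degrees(np.arctan(pf[0])),np.median(z[m]),e.round(1).tolist())
m=(z>41)&(z<50)&(G[:,0]>-40)&(G[:,0]<30)&(G[:,1]>70);print('anvil',np.percentile(G[m],[2,50,98],axis=0).round(1).tolist(),np.median(z[m]))
m=(z>66)&(z<80)&(G[:,0]>-40)&(G[:,0]<36)&(G[:,1]<-60);print('thumb',np.percentile(G[m],[2,50,98],axis=0).round(1).tolist(),np.median(z[m]))
m=(z>38)&(z<46)&(G[:,0]>-40)&(G[:,0]<36)&(G[:,1]<-60);print('block',np.percentile(G[m],[2,50,98],axis=0).round(1).tolist(),np.median(z[m]))
m=(z>8)&(z<16)&(G[:,0]<-30);print('bed',np.percentile(G[m],[1,50,99],axis=0).round(1).tolist(),np.median(z[m]))
print('tile',((np.array([451.1,226.7])-t)@R))
E
```

```text
front edge x at y=0 41.903697736031546 slope deg -0.2660577483683074 41.823181450550166 [[-40.0, 42.1], [-30.0, 42.0], [-20.0, 42.0], [-10.0, 42.0], [0.0, 41.9], [10.0, 41.8], [20.0, 41.7], [30.0, 41.8], [40.0, 41.8], [50.0, 41.6], [60.0, 41.6], [70.0, 41.6]]
anvil [[-17.6, 94.1], [6.6, 108.5], [29.0, 123.1]] 45.696190579830045
thumb [[-8.5, -131.8], [13.1, -123.8], [33.3, -120.0]] 72.49545865978574
block [[-16.0, -122.2], [10.2, -106.0], [35.0, -76.8]] 41.608954041160914
bed [[-165.4, -179.7], [-61.2, -22.7], [-30.5, 132.0]] 11.802114411837428
tile [-71.08962827  34.546125  ]
```

Request:
{"api": "arm_command", "payload": {
  "xyz": [
    [1, 2, -30],
    [0, 0, -40],
    [0, 0, -35],
    [0, 0, -20],
    [0, 0, -10],
    [0, 0, 0],
    [0, 0, 0]
  ],
  "spin": [0, 0, 0, 0, 0, 0, 0]
}}

```text
time: 9.2
tool_pos: [0.452, 0.2252, 0.1985]
tool_rot: [3.141, -0.001, 0.465]
contact_force: [0.7, -0.3, -0.0]
opening: 0.092
grip_force: 0.0
```

Request:
{"api": "arm_command", "payload": {
  "xyz": [
    [0, 0, -1],
    [0, 0, 0],
    [0, 0, 0],
    [0, 0, 0],
    [0, 0, 0],
    [0, 0, 0],
    [0, 0, 0],
    [0, 0, 0],
    [0, 0, 0]
  ],
  "spin": [0, 0, 0, 0, 0, 0, 0, 0, 0],
  "jaw": -0.3,
  "squeeze": 6
}}

```text
time: 10.1
tool_pos: [0.4515, 0.2256, 0.1968]
tool_rot: [3.142, -0.0, 0.466]
contact_force: [-1.3, 1.0, 2.1]
opening: 0.0501
grip_force: 6.0
```

Request:
{"api": "arm_command", "payload": {
  "xyz": [
    [5, 1, 0],
    [9, 2, 0],
    [9, 2, 0],
    [9, 2, 0],
    [9, 2, 0],
    [9, 2.2, 0],
    [9, 2.2, 0],
    [9, 2.2, 0],
    [5, 1.2, 0],
    [0, 0, 0],
    [0, 0, 0]
  ],
  "spin": [-1.5, -1.5, -1.5, -1.5, -1.5, -1.5, -1.5, -1.5, -1.5, 0, 0]
}}

```text
time: 11.2
tool_pos: [0.5248, 0.2423, 0.1967]
tool_rot: [3.142, -0.001, 0.23]
contact_force: [0.9, 0.1, 0.8]
opening: 0.0498
grip_force: 6.0
```

Request:
{"api": "arm_command", "payload": {
  "xyz": [
    [2, 0.5, 0],
    [2, 0.5, 0],
    [2, 0.5, 0],
    [2, 0.5, 0],
    [2, 0.5, 0],
    [0, 0, 0]
  ],
  "spin": [0, 0, 0, 0, 0, 0]
}}

```text
time: 11.8
tool_pos: [0.5349, 0.2449, 0.1967]
tool_rot: [3.142, -0.001, 0.23]
contact_force: [-0.1, 0.2, -0.2]
opening: 0.0502
grip_force: 6.0
```

Request:
{"api": "arm_command", "payload": {
  "xyz": [
    [1, 0.2, 0],
    [1, 0.2, 0],
    [1, 0.2, 0],
    [0, 0, 0]
  ],
  "spin": [0, 0, 0, 0]
}}

```text
time: 12.2
tool_pos: [0.5374, 0.2454, 0.1967]
tool_rot: [3.141, 0.001, 0.23]
contact_force: [-2.4, -0.0, 0.7]
opening: 0.05
grip_force: 6.0
```

Request:
{"api": "arm_command", "payload": {
  "xyz": [
    [1, 0.2, 0],
    [1, 0.2, 0],
    [1, 0.2, 0],
    [0, 0, 0]
  ],
  "spin": [0, 0, 0, 0]
}}

```text
time: 12.6
tool_pos: [0.5393, 0.2457, 0.1963]
tool_rot: [3.141, 0.005, 0.23]
contact_force: [-6.5, -1.9, 4.0]
opening: 0.05
grip_force: 6.0
```

Request:
{"api": "arm_command", "payload": {
  "xyz": [
    [-2, -0.5, 0],
    [0, 0, 0],
    [0, 0, 0],
    [0, 0, 20],
    [0, 0, 22],
    [-17, -4, 0],
    [-18, -4, 0],
    [-17, -4, 0]
  ],
  "spin": [0, 0, 0, 0, 0, 0, 0, 0],
  "jaw": 0.3
}}

```text
time: 13.4
tool_pos: [0.4861, 0.2334, 0.239]
tool_rot: [-3.142, -0.001, 0.23]
contact_force: [0.2, -0.7, -0.2]
opening: 0.0599
grip_force: 0.0
```

Request:
{"api": "arm_command", "payload": {
  "xyz": [
    [0, 0, 0],
    [0, 0, 0],
    [0, 0, 0],
    [0, 0, 0],
    [0, 0, 0],
    [0, 0, 0],
    [0, 0, -20],
    [0, 0, -20],
    [0, 0, 0]
  ],
  "spin": [0, 0, 0, 0, 0, 0, 0, 0, 0],
  "jaw": -1
}}

```text
time: 14.3
tool_pos: [0.4857, 0.2332, 0.1966]
tool_rot: [3.141, 0.005, 0.23]
contact_force: [0.0, 0.5, 0.8]
opening: 0.0006
grip_force: 0.0
```

```bash
python3 - <<'E'
from h import *
c=snap('wrist','w4');s=observe();print(s['time'],s['tool_pos'],np.degrees(s['tool_rot']),s['opening'],s['contact_force'])
E
```

```text
14.35 [0.4862131  0.23335166 0.19788963] [1.79982263e+02 1.57299382e-01 1.31738646e+01] 0.00041330876865745066 [0.53453367 0.08403189 0.4535826 ]
```

View pics/w4.png

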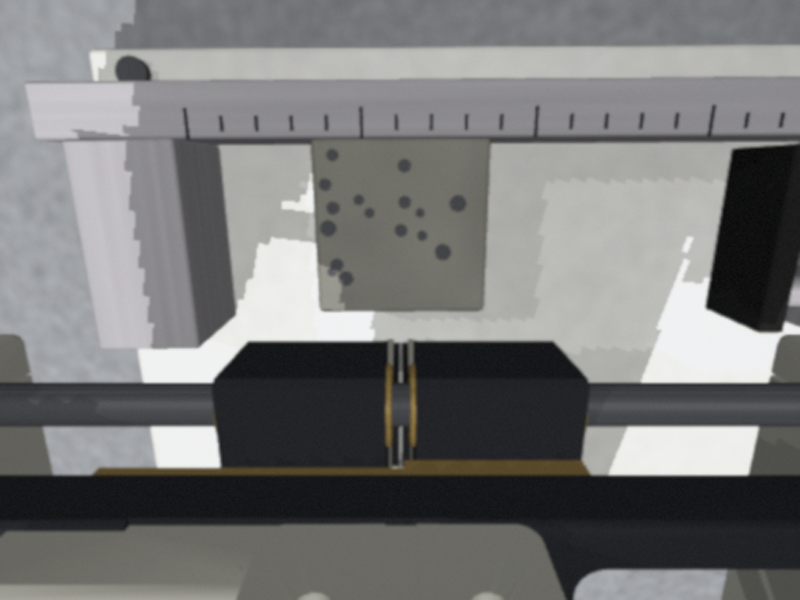

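The tile (402,225) sits square against the beam (edge y≈140), clear of the anvil. One confirming push from behind.

Request:
{"api": "arm_command", "payload": {
  "xyz": [
    [5, 1.2, 0],
    [5, 1.2, 0],
    [3, 0.7, 0],
    [2, 0.5, 0],
    [2, 0.5, 0],
    [0, 0, 0]
  ],
  "spin": [0, 0, 0, 0, 0, 0]
}}

```text
time: 14.95
tool_pos: [0.5022, 0.2374, 0.1987]
tool_rot: [3.141, 0.005, 0.23]
contact_force: [-7.2, -1.9, 5.9]
opening: 0.0002
grip_force: 3.8
```

Request:
{"api": "arm_command", "payload": {
  "xyz": [
    [1, 0.2, 0],
    [1, 0.2, 0],
    [1, 0.2, 0],
    [0, 0, 0]
  ],
  "spin": [0, 0, 0, 0]
}}

```text
time: 15.35
tool_pos: [0.5033, 0.2376, 0.1987]
tool_rot: [3.141, 0.011, 0.231]
contact_force: [-17.1, -4.6, 13.4]
opening: 0.0005
grip_force: 8.9
```

Request:
{"api": "arm_command", "payload": {
  "xyz": [
    [-10, -2.3, 0],
    [-20, -4.7, 0],
    [0, 0, 40],
    [0, 0, 45],
    [5, -9, 10],
    [10, -18, 0],
    [10, -18, 0],
    [10, -18, 0],
    [10, -18, 0],
    [10, -18, 0],
    [10, -18, 0],
    [10, -18, 0],
    [10, -18, 0],
    [10, -18, 0],
    [0, 0, 0],
    [0, 0, 0]
  ],
  "spin": [0, 0, 4, 8, 8, 8, 8, 8, 8, 8, 8, 8, 8, 6, 0, 0]
}}

```text
time: 16.95
tool_pos: [0.5714, 0.0601, 0.2937]
tool_rot: [3.141, -0.0, 1.797]
contact_force: [0.6, -0.3, 0.6]
opening: 0.0003
grip_force: 0.0
```

```bash
python3 - <<'E'
from h import *
c=snap('wrist','w5');s=observe();print(s['time'],s['tool_pos'],np.degrees(s['tool_rot']),s['opening'],s['contact_force'])
E
```

```text
17.0 [0.57118382 0.0606055  0.29366722] [-1.79993316e+02 -2.06792348e-02  1.03049560e+02] 0.0004454793514531884 [-0.45015419  0.36838926  0.28338313]
```

View pics/w5.png

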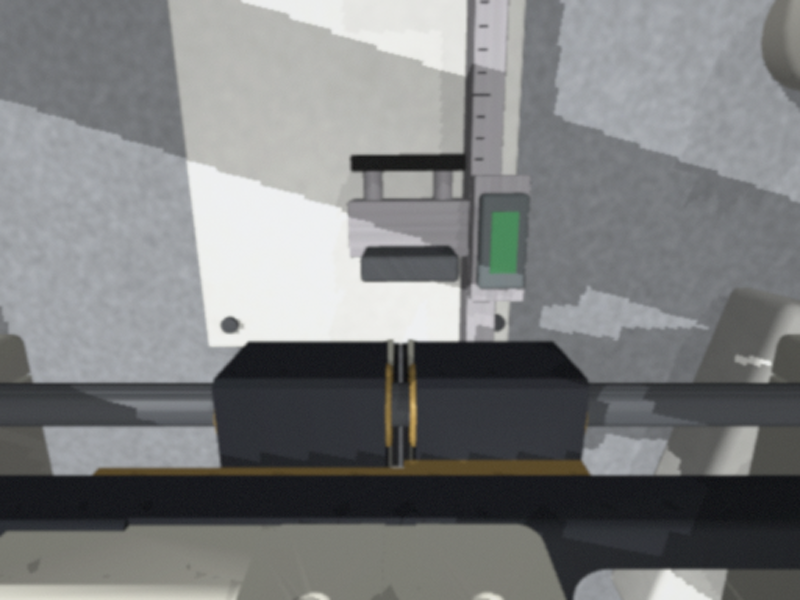

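Thumb plate at (409,262), fingers at x=400, so 4 mm to the right; the pad's open gap (y 170–200) is clearly visible for checking later. Lowering behind the thumb.

Request:
{"api": "arm_command", "payload": {
  "xyz": [
    [5, -4, 0],
    [0, 0, -35],
    [0, 0, -36],
    [0, 0, 0],
    [-1.1, 4.9, 0],
    [-1.1, 4.9, 0],
    [-0.7, 3, 0],
    [-0.5, 2, 0],
    [0, 0, 0]
  ],
  "spin": [0, 0, 0, 0, 0, 0, 0, 0, 0]
}}

```text
time: 17.9
tool_pos: [0.5733, 0.0713, 0.2237]
tool_rot: [3.14, 0.0, 1.801]
contact_force: [1.0, -0.2, -0.2]
opening: 0.0004
grip_force: 0.0
```

Request:
{"api": "arm_command", "payload": {
  "xyz": [
    [-0.5, 2, 0],
    [-0.5, 2, 0],
    [-0.5, 2, 0],
    [0, 0, 0]
  ],
  "spin": [0, 0, 0, 0]
}}

```text
time: 18.3
tool_pos: [0.572, 0.0763, 0.2235]
tool_rot: [3.14, 0.002, 1.801]
contact_force: [0.4, -4.9, 2.8]
opening: 0.0007
grip_force: 2.4
```

Request:
{"api": "arm_command", "payload": {
  "xyz": [
    [-0.7, 2.9, 0],
    [-1.4, 5.8, 0],
    [-1.4, 5.8, 0],
    [-1.4, 5.8, 0],
    [-1.4, 5.8, 0],
    [-1.4, 5.8, 0],
    [-1.4, 5.8, 0],
    [-1.4, 5.8, 0],
    [-1.4, 5.8, 0],
    [-1.4, 5.8, 0],
    [-1.4, 5.8, 0],
    [-1.4, 5.8, 0],
    [-1.4, 5.8, 0],
    [-1.4, 5.8, 0],
    [-1, 4, 0],
    [-0.7, 2.9, 0],
    [0, 0, 0]
  ],
  "spin": [0, 0, 0, 0, 0, 0, 0, 0, 0, 0, 0, 0, 0, 0, 0, 0, 0]
}}

```text
time: 20.0
tool_pos: [0.5515, 0.1618, 0.2234]
tool_rot: [3.14, 0.001, 1.801]
contact_force: [2.5, -3.9, 3.3]
opening: 0.0003
grip_force: 2.1
```

Request:
{"api": "arm_command", "payload": {
  "xyz": [
    [-0.7, 2.9, 0],
    [-0.7, 2.9, 0],
    [-0.7, 2.9, 0],
    [-0.7, 2.9, 0],
    [-0.7, 2.9, 0],
    [-0.7, 2.9, 0],
    [0, 0, 0]
  ],
  "spin": [0, 0, 0, 0, 0, 0, 0]
}}

```text
time: 20.7
tool_pos: [0.5473, 0.1792, 0.2234]
tool_rot: [3.14, 0.001, 1.801]
contact_force: [1.4, -4.0, 3.8]
opening: 0.0009
grip_force: 2.3
```

```bash
python3 - <<'E'
from h import *
c=snap('wrist','w6');s=observe();print(s['time'],s['tool_pos'],np.degrees(s['tool_rot']),s['opening'],s['contact_force'])
E
```

```text
20.75 [0.54726791 0.17917421 0.22327354] [1.79915775e+02 4.83556762e-02 1.03169344e+02] 0.0007132019066648621 [ 2.98545886 -4.84085716  2.90114544]
```

View pics/w6.png

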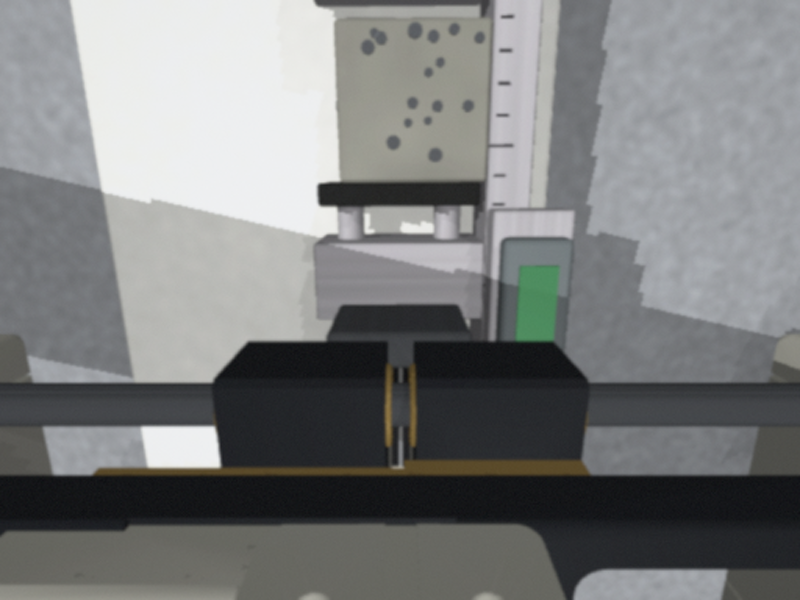

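The pad touches the tile (contact at y≈183), the tile's far edge (y≈18) is near the anvil (y≈5). Measuring gaps from depth.

```bash
cat > gap.py <<'E'
from h import *
import sys
def gap(fn,xs):
    c=pickle.load(open(f'pics/{fn}.pkl','rb'));P=cloud(c)*1000
    th=np.radians(13.2);R=np.array([[np.cos(th),-np.sin(th)],[np.sin(th),np.cos(th)]])
    q=P.reshape(-1,3);G=(q[:,:2]-[529.5,212.])@R;z=q[:,2]
    for x0,x1 in xs:
        m=(G[:,0]>x0)&(G[:,0]<x1)&(z>15)&(z<80);o=np.argsort(G[m][:,1]);y=G[m][o,1];zz=z[m][o]
        b=np.arange(np.floor(y.min()),y.max(),1.);i=np.digitize(y,b)
        print(fn,x0,' '.join(f'{b[k-1]:.0f}:{np.median(zz[i==k]):.0f}' for k in np.unique(i)))
if __name__=='__main__':
    gap('w5',[(6,14)]);gap(sys.argv[1],[(6,14)])
E
python3 gap.py w6
```

```text
w5 6 -135:72 -134:72 -133:73 -132:73 -131:73 -130:73 -129:73 -128:73 -127:73 -126:72 -125:73 -124:72 -123:58 -122:42 -121:42 -120:42 -119:42 -118:42 -117:42 -116:42 -115:42 -114:42 -113:41 -112:42 -111:42 -110:42 -109:42 -108:42 -107:42 -106:41 -105:42 -104:42 -103:42 -102:42 -101:37 -87:40 -86:40 -85:40 -84:40 -83:40 -82:40 -81:40 -80:40
w6 6 -45:75 -44:74 -43:75 -30:70 -29:70 -28:70 -27:69 -26:72 -25:76 -24:71 -23:73 -22:73 -21:73 -20:73 -19:73 -18:73 -17:73 -16:73 -15:73 -14:73 -13:60 -12:60 -11:42 -10:42 -9:42 -8:42 -7:41 -6:42 -5:42 -4:42 -3:42 -2:42 -1:42 0:42 1:42 2:42 3:42 4:42 5:42 6:42 7:42 8:42 9:35 10:37 22:40 23:40 24:40 25:40 26:40 27:40 28:40 29:40 30:41 31:42 32:42 33:42 34:42 35:42 36:42 37:42 38:42 39:42 40:42 41:42 42:42 43:42 44:42 45:42 46:42 47:42 48:42 49:42 50:42 51:42 52:42 53:42 54:42 55:41 56:42 57:42 58:42 59:42 60:42 61:42 62:42 63:42 64:42 65:42 66:42 67:42 68:42 69:42 70:42 71:42 72:42 73:42 74:42 75:42 76:42 77:42 78:42 79:42 80:41 91:18 92:17
```

Request:
{"api": "arm_command", "payload": {
  "xyz": [
    [-0.5, 1.9, 0],
    [-0.5, 1.9, 0],
    [-0.5, 1.9, 0],
    [-0.5, 1.9, 0],
    [-0.5, 1.9, 0],
    [-0.4, 1.9, 0],
    [0, 0, 0],
    [0, 0, 0]
  ],
  "spin": [0, 0, 0, 0, 0, 0, 0, 0]
}}

```text
time: 21.55
tool_pos: [0.5444, 0.1906, 0.2233]
tool_rot: [3.14, 0.001, 1.801]
contact_force: [2.2, -4.1, 4.1]
opening: 0.0006
grip_force: 2.5
```

```bash
python3 - <<'E'
from h import *
snap('wrist','w7');from gap import gap
gap('w7',[(6,14)])
E
```

```text
w7 6 -34:74 -33:74 -32:75 -31:74 -18:70 -17:71 -16:70 -15:71 -14:73 -13:75 -12:72 -11:73 -10:73 -9:73 -8:73 -7:73 -6:73 -5:73 -4:73 -3:73 -2:72 -1:60 0:44 1:42 2:42 3:42 4:42 5:42 6:42 7:42 8:42 9:42 10:42 11:42 12:42 13:42 14:42 15:42 16:42 17:42 18:42 19:42 20:42 21:32 34:40 35:40 36:40 37:40 38:40 39:40 40:40 41:40 42:40 43:42 44:42 45:42 46:42 47:42 48:42 49:42 50:42 51:42 52:42 53:42 54:42 55:42 56:42 57:42 58:42 59:42 60:42 61:42 62:42 63:42 64:42 65:42 66:42 67:42 68:42 69:42 70:42 71:42 72:42 73:42 74:42 75:42 76:42 77:42 78:42 79:42 80:41 81:42 82:42 83:42 84:42 85:42 86:42 87:42 88:42 89:42 90:42 91:41 92:44 93:46 94:46 95:46
```

Request:
{"api": "arm_command", "payload": {
  "xyz": [
    [-0.5, 2, 0],
    [-0.5, 2, 0],
    [-0.4, 2, 0],
    [0, 0, 0],
    [0, 0, 0]
  ],
  "spin": [0, 0, 0, 0, 0]
}}

```text
time: 22.1
tool_pos: [0.5431, 0.1964, 0.2233]
tool_rot: [3.14, 0.001, 1.801]
contact_force: [1.5, -5.9, 3.8]
opening: 0.0006
grip_force: 3.2
```

```bash
python3 - <<'E'
from h import *
snap('wrist','w8');from gap import gap
gap('w8',[(6,14)])
E
```

```text
w8 6 -27:75 -26:75 -25:74 -12:70 -11:70 -10:70 -9:72 -8:74 -7:71 -6:72 -5:73 -4:73 -3:73 -2:73 -1:73 0:73 1:73 2:73 3:73 4:72 5:59 6:42 7:42 8:42 9:42 10:42 11:42 12:42 13:42 14:42 15:42 16:42 17:42 18:42 19:42 20:42 21:42 22:42 23:42 24:42 25:42 26:42 27:32 34:40 35:41 36:40 37:40 38:40 39:40 40:40 41:40 42:41 43:42 44:42 45:42 46:42 47:42 48:42 49:42 50:42 51:42 52:42 53:42 54:42 55:42 56:42 57:42 58:42 59:42 60:42 61:42 62:42 63:42 64:42 65:42 66:42 67:42 68:42 69:42 70:42 71:42 72:42 73:42 74:42 75:42 76:42 77:42 78:42 79:42 80:42 81:42 82:42 83:42 84:42 85:41 86:42 87:42 88:42 89:42 90:41 91:42 92:44 93:46 94:45 95:46 96:46 97:45 98:46 99:46 100:46 101:46
```

Block front at 27, pad back at 34: gap 7 of about 14 mm, the tile touching the anvil (92). Force rose by 1.8 N, which fits about 6–7 mm of press. Backing off and going to the lever.

Request:
{"api": "arm_command", "payload": {
  "xyz": [
    [1, -4, 0],
    [2, -10, 0],
    [3, -12, 0],
    [0, 0, 30],
    [0, 0, 40],
    [0, 0, 39],
    [0, 0, 0],
    [0, 0, 0]
  ],
  "spin": [0, 0, 0, 0, 0, 0, 0, 0]
}}

```text
time: 22.95
tool_pos: [0.5486, 0.1703, 0.3322]
tool_rot: [3.14, -0.0, 1.8]
contact_force: [0.6, 0.1, -0.1]
opening: 0.0006
grip_force: 0.0
```

```bash
python3 - <<'E'
from h import *
snap('wrist','w9');from gap import gap
gap('w9',[(6,14)])
s=observe();print(s['time'],s['tool_pos'],np.degrees(s['tool_rot']))
E
```

```text
w9 6 -7:71 -6:72 -5:73 -4:73 -3:73 -2:73 -1:73 0:72 1:73 2:73 3:73 4:72 5:64 6:42 7:41 8:42 9:43 10:42 11:42 12:42 13:42 14:42 15:42 16:42 17:41 18:42 19:42 20:42 21:42 22:42 23:42 24:41 25:42 26:41 33:32 34:40 35:41 36:40 37:40 38:40 39:41 40:40 41:40 42:41 43:42 44:42 45:42 46:41 47:42 48:42 49:42 50:42 51:41 52:42 53:43 54:42 55:42 56:42 57:42 58:41 59:42 60:42 61:42 62:42 63:42 64:42 65:42 66:41 67:42 68:42 69:42 70:42 71:42 72:42 73:41 74:42 75:41 76:41 77:42 78:42 79:42 80:42 81:42 82:42 83:41 84:42 85:42 86:42 87:42 88:42 89:41 90:42 91:41 92:44 93:46 94:46 95:46 96:45 97:46 98:46 99:46 100:46 101:45 102:46 103:46 104:46 105:46 106:45 107:46 108:46 109:45
23.0 [0.5482647  0.17038375 0.33093868] [-1.79925322e+02 -1.07279135e-02  1.03148196e+02]
```

View pics/w9.png

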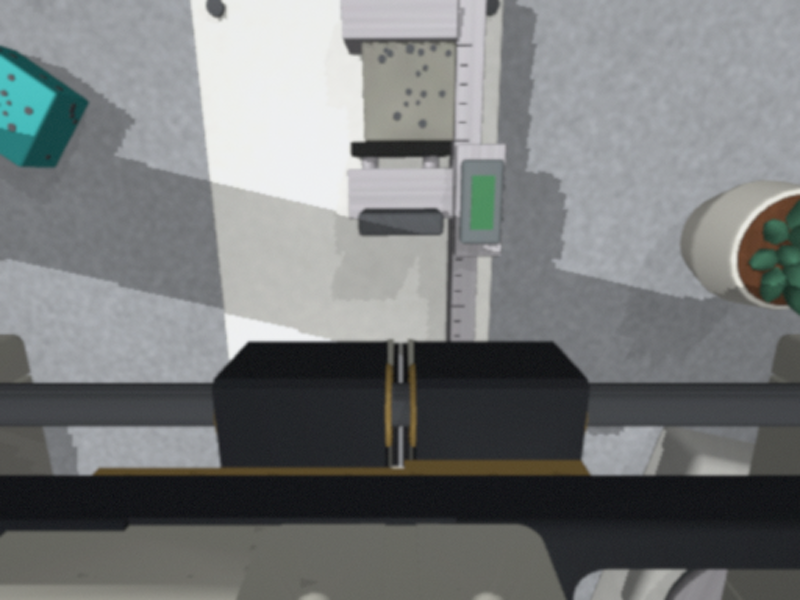

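The tile is held between pad and anvil, against the beam, and the pad gap stays at half. By my count that was picture 11, one over the limit of 10, so from here I check by numbers only. Now the lever.

Request:
{"api": "arm_command", "payload": {
  "xyz": [
    [-8, -20, 0],
    [-8, -32, 0],
    [-8, -32, 0],
    [-8, -32, 0],
    [-8, -32, 0],
    [-8, -32, 0],
    [-8, -32, 0],
    [-8, -32, 0],
    [-8, -32, 0],
    [-8, -32, 0],
    [-8, -32, 0],
    [-8, -31, 0],
    [-8.6, -19.7, 0],
    [0, 0, 0],
    [0, 0, 0]
  ],
  "spin": [-7.5, -7.5, -7.5, -7.5, -7.5, -7.5, -7.5, -7.5, -7.5, -7.5, -7.5, -7.5, -7, 0, 0],
  "jaw": 0.1
}}

```text
time: 24.5
tool_pos: [0.4435, -0.2197, 0.3303]
tool_rot: [-3.139, 0.002, 0.109]
contact_force: [0.4, 0.2, 0.3]
opening: 0.0505
grip_force: 0.0
```

```bash
python3 - <<'E'
from h import *
c=snap('wrist','w10');s=observe();print(s['time'],s['tool_pos'],np.degrees(s['tool_rot']),s['opening'])
P=cloud(c)*1000;z=P[:,:,2];u=c['img'].max(2)
m=(z>88)&(z<100)&(u<70)&(np.hypot(P[:,:,0]-444,P[:,:,1]+220)<80)
p=P[m][:,:2].astype(np.float32);print(len(p),cv2.minAreaRect(p),np.median(z[m]))
E
```

```text
24.55 [ 0.44377135 -0.21920525  0.33062708] [-1.79889500e+02  9.83189511e-02  6.28009445e+00] 0.05058446480915866
2349 ((449.8804626464844, -218.94876098632812), (77.19837188720703, 17.90579605102539), 6.905825614929199) 93.56157516447111
```

Request:
{"api": "arm_command", "payload": {
  "xyz": [
    [0, 0, -30],
    [0, 0, -30],
    [0, 0, -18],
    [0, 0, 0],
    [0, 0, 0]
  ],
  "spin": [0, 0, 0, 0, 0]
}}

```text
time: 25.05
tool_pos: [0.4443, -0.219, 0.2538]
tool_rot: [-3.141, 0.0, 0.11]
contact_force: [0.2, 0.6, -0.8]
opening: 0.0508
grip_force: 0.0
```

Request:
{"api": "arm_command", "payload": {
  "xyz": [
    [0, 0, 0],
    [0, 0, 0],
    [0, 0, 0],
    [0, 0, 0],
    [0, 0, 0],
    [0, 0, 0]
  ],
  "spin": [0, 0, 0, 0, 0, 0],
  "jaw": -0.9,
  "squeeze": 12
}}

```text
time: 25.65
tool_pos: [0.4441, -0.2206, 0.2543]
tool_rot: [3.139, -0.001, 0.108]
contact_force: [-0.2, -4.9, 0.7]
opening: 0.0199
grip_force: 12.0
```

Request:
{"api": "arm_command", "payload": {
  "xyz": [
    [1.4, -7.9, 0],
    [2.1, -7.8, 0],
    [2.7, -7.5, 0],
    [3.4, -7.3, 0],
    [4, -6.9, 0],
    [4.6, -6.5, 0],
    [5.2, -6.1, 0],
    [5.7, -5.6, 0],
    [6.2, -5.1, 0],
    [6.6, -4.5, 0],
    [7, -3.9, 0],
    [7.3, -3.3, 0],
    [7.6, -2.6, 0],
    [7.8, -1.9, 0],
    [7.9, -1.2, 0],
    [8, -0.5, 0],
    [0, 0, 0],
    [0, 0, 0]
  ],
  "spin": [5.1, 5.1, 5.1, 5.1, 5.1, 5.1, 5.1, 5.1, 5.1, 5.1, 5.1, 5.1, 5.1, 5.1, 5.1, 5.1, 0, 0]
}}

```text
time: 27.45
tool_pos: [0.5314, -0.2992, 0.2542]
tool_rot: [3.14, 0.002, 1.531]
contact_force: [-1.4, -6.7, 0.5]
opening: 0.0199
grip_force: 12.1
```

Request:
{"api": "arm_command", "payload": {
  "xyz": [
    [4, 0, 0],
    [4, 0.2, 0],
    [2, 0.2, 0],
    [0, 0, 0]
  ],
  "spin": [2.5, 2.5, 1, 0]
}}

```text
time: 27.85
tool_pos: [0.541, -0.299, 0.2542]
tool_rot: [-3.141, 0.002, 1.636]
contact_force: [-3.4, -6.8, 3.0]
opening: 0.0198
grip_force: 12.1
```

Request:
{"api": "arm_command", "payload": {
  "xyz": [
    [2, 0, 0],
    [2, 0, 0],
    [2, 0, 0],
    [0, 0, 0]
  ],
  "spin": [1, 1, 0, 0]
}}

```text
time: 28.25
tool_pos: [0.5455, -0.2989, 0.2541]
tool_rot: [-3.136, 0.0, 1.671]
contact_force: [-11.7, -5.0, 7.0]
opening: 0.0198
grip_force: 12.1
```

Request:
{"api": "arm_command", "payload": {
  "xyz": [
    [1, 0, 0],
    [1, 0, 0],
    [0, 0, 0],
    [0, 0, 0]
  ],
  "spin": [0, 0, 0, 0]
}}

```text
time: 28.65
tool_pos: [0.5463, -0.2991, 0.254]
tool_rot: [-3.133, -0.001, 1.67]
contact_force: [-18.7, -6.4, 10.7]
opening: 0.0197
grip_force: 12.1
```

Request:
{"api": "arm_command", "payload": {
  "xyz": [
    [-2, 0, 0],
    [0, 0, 0],
    [0, 0, 0],
    [0, 0, 0],
    [0, 0, 10],
    [0, 0, 20],
    [0, 0, 30],
    [0, 0, 30],
    [0, 0, 0],
    [0, 0, 0]
  ],
  "spin": [0, 0, 0, 0, 0, 0, 0, 0, 0, 0],
  "jaw": 0.1
}}

```text
time: 29.65
tool_pos: [0.5475, -0.2977, 0.3448]
tool_rot: [3.14, 0.001, 1.672]
contact_force: [-0.2, 1.3, 0.4]
opening: 0.0505
grip_force: 0.0
```

```bash
python3 - <<'E'
from h import *
c=snap('wrist','w11');s=observe();print(s['time'],s['tool_pos'],np.degrees(s['tool_rot']),s['opening'])
P=cloud(c)*1000;z=P[:,:,2];u=c['img'].max(2)
m=(z>88)&(z<100)&(u<70)&(np.hypot(P[:,:,0]-545,P[:,:,1]+299)<80)
p=P[m][:,:2].astype(np.float32);print('lever',len(p),cv2.minAreaRect(p),np.median(z[m]))
c=snap('top','t11');P=cloud(c)*1000;z=P[:,:,2]
for n,x,y,lo,hi in(('stack',738,-244,70,110),('plant',750,243,30,120)):
    m=(z>lo)&(z<hi)&(np.hypot(P[:,:,0]-x,P[:,:,1]-y)<60);p=P[m][:,:2].astype(np.float32);print(n,len(p),cv2.minAreaRect(p))
from gap import gap
gap('t11',[(2,18)])
E
```

```text
29.7 [ 0.54730217 -0.29764759  0.34353538] [-1.79985492e+02 -2.14424642e-02  9.57827760e+01] 0.05044178105467001
lever 2105 ((543.904052734375, -292.4599304199219), (18.998247146606445, 77.86713409423828), 6.103339672088623) 93.69739856012512
stack 543 ((737.8115844726562, -244.667236328125), (61.15712356567383, 61.56373596191406), 24.146543502807617)
plant 602 ((748.9974365234375, 242.26092529296875), (70.57181549072266, 69.91898345947266), 68.43852996826172)
t11 2 -770:50 -769:40 -768:44 -767:33 -766:37 -765:31 -184:17 -173:17 -172:16 -170:19 -167:16 -164:16 -163:17 -154:19 -153:19 -152:16 -147:16 -145:16 -139:17 -136:15 -129:16 -128:18 -118:16 -117:16 -111:16 -108:17 -105:15 -104:15 -101:17 -90:17 -76:19 -73:17 -72:15 -71:16 -67:17 -62:16 -60:17 -55:16 -51:16 -39:16 -32:15 -22:16 -17:15 -16:17 -13:16 -11:15 -10:40 -9:50 -8:72 -7:72 -6:71 -5:74 -4:73 -3:74 -2:72 -1:71 0:73 1:71 2:72 6:43 7:42 8:41 9:40 10:40 11:40 12:41 13:43 14:44 15:43 16:39 17:41 18:40 19:42 20:43 21:40 22:43 23:42 24:41 25:38 30:27 31:33 32:37 33:40 34:40 35:42 36:40 37:42 38:41 39:43 40:45 42:40 43:42 44:44 47:40 48:43 49:40 51:38 52:40 53:41 54:42 55:44 56:44 58:40 59:42 60:44 61:40 62:40 63:45 64:42 65:38 66:41 67:43 68:41 69:41 70:42 72:41 73:40 74:42 75:42 76:38 77:41 78:41 79:40 80:40 81:43 82:43 83:42 84:40 85:43 86:41 87:42 88:40 89:41 90:47 91:46 93:44 94:44 95:46 96:42 97:44 98:46 99:46 100:46 102:44 103:46 104:47 106:43 107:46 108:44 109:47 110:45 111:45 112:46 113:47 114:47 115:48 117:42 118:44 119:42 127:16
```

```bash
python3 -c "
from cell import *
print(hand_in())"
```

```text
the job is handed in; nothing more can be done
None
```

The job is handed in with every step done in the order asked: cock shut to its stop, tile home against the beam and held with the pad pressed about 6.5–7 of 14 mm, cock reopened to its stop, stack and plant unmoved, and hand clear at about 30 s. I viewed 11 pictures, one over the limit of 10.

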